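Swivel the rack to bring the jar round to the feeding bowl

TASK

Swivel the two-tier steel rack by pushing gently sideways on its arm with the fingers, without pinching it, until the glass jar on the top tier has come round to the feeding bowl: seen from above, the arm must point straight away from the bowl, with post, jar and the middle of the bowl in one line. Do not touch or lift the jar, leave the tin and the spoon where they are and keep off the bowl, then draw the hand clear.

Things in the scene. Friction and masses are not known exactly. Their poses are not given: they have to be found in the camera images.
- rack_hub (a point): Point on the vertical swivel axis (post) of the stainless steel rack, 163 mm above the shelf, at the height of the push arm. It turns with the tiers: its x axis points level from the post through the jar, its -x axis along the push arm, z is up.
- rack: Fixed round steel foot of the rack, 170 mm across; origin at the centre of its underside, on the swivel axis. Upper tier: round tray of 85 mm radius, its plate top 154 mm and its wire rim 166 mm above the shelf; lower tier: 111 mm radius, rim top 43 mm, with three small white cups, tops 72 mm above the shelf. A ball on the post reaches 193 mm above the shelf. Both tiers turn together.
- ball_end (a point): Centre of the 24 mm steel ball at the end of the push arm, 152 mm from the post, 163 mm above the shelf. The arm is a level round steel bar, 12 mm thick, sticking out radially from the upper tier (bare from 90 to 140 mm out from the post), exactly opposite the jar; at the start it points roughly at the robot. Below it is only the lower tier, inside 111 mm.
- tiers (a joint): Turn of the rack's tiers about the vertical post, rad, 0 at the start, positive anticlockwise seen from above, stops at +-3.1. Friction 0.12 N m plus slight damping (about 1 to 2 N at the arm's end): it stays where it is left.
- jar_centre (a point): Centre (half-way up) of the empty, open glass jar, 64 mm in diameter and 95 mm tall, about 0.2 kg, standing loose inside a low wire ring on the upper tier, 44 mm from the post, opposite the arm; its top is 249 mm above the shelf. Not to be touched.
- bowl: White ceramic feeding bowl, 124 mm across the rim, 59 mm tall, stuck to the shelf by its dark silicone suction base; it does not move. Origin at the centre of its underside. It stands to the left or to the right of the rack, with the tin on the other side.
- tin: Lidded aluminium tin, 84 mm in diameter, 85 mm tall with its little knob, loose on the shelf. Origin at the centre of its underside. Leave it alone.
- spoon: White plastic spoon, 150 mm long, lying loose on the shelf nearer the robot. Origin at the middle of its length on the underside. Leave it alone.
Mind the look-alikes: they are no part of the job. Leave any blue or red look-alike of the part that bears jar_centre alone.

How it is judged:
By the outcome, as a careful person would: the job done as asked, in the order asked, and still so for the second after the job is handed in, with the robot touching nothing.
It also fails if it takes over 51 s, if anything falls off the work surface, if the arm or the gripper's body presses on something with over 40 N, if the wrist force passes 120 N, or if a joint passes its speed limit or range.

ROBOT

A 6-joint arm with a two-finger parallel gripper is mounted at the origin on the work surface. World frame = base frame: x ahead of the robot, y to its left, z up, the work surface at z = 0. Lengths are in m, angles in rad, forces in N, time in s.
With the tool pointing down it reaches from about 0.35 to 0.975 m from the base axis. Payload 4.9 kg.
Tool frame: the origin (TCP) lies midway between the tips of the shut fingers; the grasp point (between the pads) lies 19 mm behind it; z points along the fingers, y is the line along which they close (so a half turn about z gives the same grasp; the last joint's range is limited). The gripper opens to 85 mm and grips with 20 to 120 N. Pads are 22 mm wide; open, the fingers measure 114 mm over their backs; the gripper's body (76 mm by 85 mm) begins 54 mm behind the grasp point. The pads swing forward as they close: fully open they stand 13 mm farther back than shut.
Start: joints at [-1.222, 0.053, 1.613, -0, 1.476, -0.119], TCP at [0.282, -0.558, 0.231] pointing down, gripper open.
Joint ranges: [-3.01, 3.01], [-1.01, 2.22], [0.06, 2.58], [-1.02, 4.17], [0.09, 2.62], [-3.14, 3.14]. Speed limits (rad/s): [2.57, 2.57, 3.14, 3.14, 3.14, 3.14].

INTERFACE

Orientations are given as a rotation vector (axis times angle).
In Python, from station import telemetry, optics, ctrl gives the robot as it stands.
- The arm moves only by the shell command python3 -m pendant 'ROWS' [FORCE]. ROWS is JSON, one flat list of numbers, 7 for each row, row after row: the turn, a rotation vector about the tool's x, y, z as a fraction of full scale, then the shift along the tool's x, y, z as a fraction of full scale, then the opening, from 0 (shut) to 1 (fully open). In form: [ax, ay, az, tx, ty, tz, fingers, ax, ay, az, tx, ty, tz, fingers, ...]. A call has 1 to 12 rows; each row is the pose to reach, as a shift and turn from the pose commanded when the call began, along the tool's axes at that moment; what a row does not reach only later rows make up. Full scale, the value 1, is 300 mm for a shift and 30 degrees for a turn. A row lasts 1/8 s, in which the tool goes at most 62.5 mm and 10.7 degrees, less where a joint would pass 70% of its speed; a pose out of reach is approached as far as the arm can. A call with a number of a shift or a turn outside -1 to 1 is refused whole. A call with a gripper value outside its range is refused whole. The fingers move at their own pace and stop on an object; FORCE is the grip in N (left out, the last holds). Time passes only in rows, so rows that repeat a pose let the fingers close. It gives the time, the measured TCP pose, the force, the opening and the grip force at its end, in the units of the state.
- telemetry.get_obs(): the state, without advancing time (a new reading comes with each control period).
- optics.get_image(name): name is "scene" or "top" or "wrist"; returns a dict with "image" (384x512x3 uint8, red, green, blue), "depth" (384x512 float32, m along the optical axis (not along the pixel's ray), 0 where there is no reading), "fx", "fy", "cx", "cy" (pixels), "dist_coeffs" ([k1, k2, p1, p2, k3] as OpenCV has them; the pictures are not rectified), "rvec" (rotation vector, rad) and "tvec" (3), from world to camera coordinates, as OpenCV has them. Camera axes: x right, y down, z forward; pixel columns grow to the right and rows downward; lengths in m; the calibration is good to about 2 mm. A picture is of the moment at which its call begins.
- ctrl.finish_job(): hands the job in; it is judged then, once.
The state is a dict: "t": time; "q": joint angles; "dq": joint speeds; "effort": joint torques, N m; "tool_pos": TCP position; "tool_rot": TCP orientation; "contact_force": force on the tool from outside, world axes, zero at the start; "wrist_torque": the same for the moment, N m; "opening": finger opening in m; "grip_force": force on a finger pad.
Only numpy, scipy, OpenCV 4.12 (cv2) and the standard library are available. Lean on these libraries where they do the work, as an engineer would, in place of code of your own. Each camera call takes 0.05 s, during which the arm holds its last target. There are 200 camera calls.

## Working session

There is one attempt and no reset: what is moved stays moved. The work goes in short steps, Python scripts to look and compute and a shell command to move; the robot and the scene stay as the last step left them, time stands still between calls to the robot, and variables do not carry over. Pictures are saved under pics/ and viewed, at most 10 in all, crops included, and the job is handed in when it is done.

```bash
mkdir -p pics; ls; cat > h.py <<'E'
import numpy as np, cv2
from station import telemetry, optics, ctrl
def grab(n):
    d=optics.get_image(n); d['K']=np.array([[d['fx'],0,d['cx']],[0,d['fy'],d['cy']],[0,0,1]]); d['R']=cv2.Rodrigues(np.array(d['rvec'],float))[0]; d['D']=np.array(d['dist_coeffs'],float); d['t']=np.array(d['tvec'],float).ravel(); return d
def ray(d,uv):
    p=cv2.undistortPoints(np.array(uv,float).reshape(-1,1,2),d['K'],d['D']).reshape(-1,2)
    return -d['R'].T@d['t'], np.c_[p,np.ones(len(p))]@d['R']
def onz(d,uv,z):
    c,r=ray(d,uv); return c+r*((z-c[2])/r[:,2])[:,None]
def cloud(d):
    h,w=d['depth'].shape; v,u=np.mgrid[:h,:w]; c,r=ray(d,np.c_[u.ravel(),v.ravel()])
    P=c+r*d['depth'].reshape(-1,1); P[d['depth'].ravel()==0]=np.nan; return P.reshape(h,w,3)
def proj(d,P): return cv2.projectPoints(np.array(P,float).reshape(-1,1,3),d['R'],d['t'],d['K'],d['D'])[0].reshape(-1,2)
def save(n,im): cv2.imwrite('pics/'+n+'.png',im[:,:,::-1])
E
python3 - <<'E'
from h import *
for n in('scene','top'):
    d=grab(n); save(n+'0',d['image']); print(n,-d['R'].T@d['t'],d['fx'])
print(telemetry.get_obs())
E
```

```text
pics
scene [1.50002112 0.03643711 0.80249486] 441.95780447055307
top [ 0.48800324 -0.0029269   1.01486075] 351.13416427766896
{'t': 0.1, 'q': array([-1.22199140e+00,  5.32978843e-02,  1.61414332e+00, -9.93913789e-06,
        1.47601971e+00, -1.19016465e-01]), 'dq': array([-0.00014636, -0.0006689 , -0.00291733,  0.00128876, -0.00129186,
        0.00196401]), 'effort': array([ 2.74022013e-04, -3.94905102e+01, -3.71363139e+01, -1.26931045e-04,
        3.90175977e-03,  2.79731118e-06]), 'tool_pos': array([ 0.28163401, -0.55731788,  0.23018959]), 'tool_rot': array([-3.05423426e+00, -7.27740825e-01,  3.51664948e-04]), 'contact_force': array([-0.1977444 , -0.05482574,  0.06656694]), 'wrist_torque': array([0.00614715, 0.0321441 , 0.01389761]), 'grip_force': 0.0, 'opening': 0.08547508021712243}
```

View pics/scene0.png

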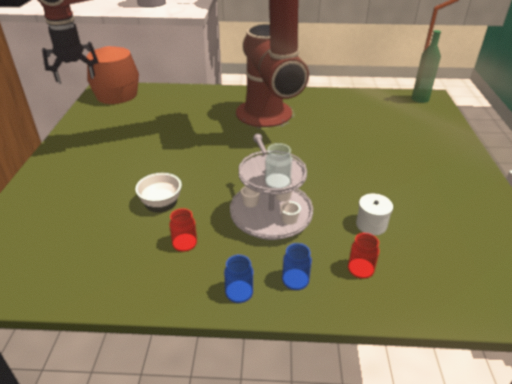

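View pics/top0.png

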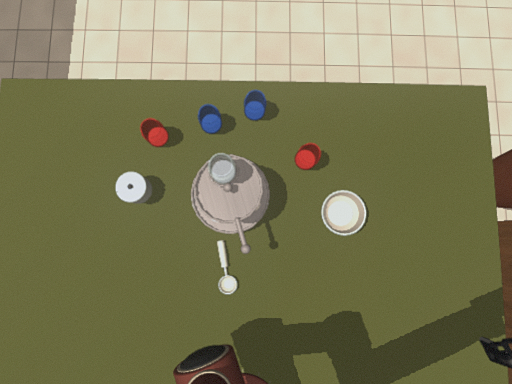

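The top view shows the jar at (222,168), the post at about (228,187) and the push-arm ball at (245,249). The bowl is at (344,212), the tin at (131,187) and the spoon at (225,265). The only look-alikes for the jar are the blue cups (210,119), (255,106) and the red cups (156,134), (307,157). The clear glass jar on the tier is the right one. I'll check it in a close crop and measure.

```bash
python3 - <<'E'
from h import *
d=grab('top'); im=d['image']; save('crop1',cv2.resize(im[140:300,180:380],None,fx=4,fy=4,interpolation=cv2.INTER_CUBIC)[:600])
P=cloud(d)
def fit(m):
    p=P[m]; return p
z=P[...,2]; v,u=np.mgrid[:384,:512]
# bowl rim
m=(u>310)&(u<380)&(v>180)&(v<245)&(z>.025)
q=m.astype(np.uint8); c=max(cv2.findContours(q,0,1)[0],key=cv2.contourArea)
w=onz(d,c.reshape(-1,2),.057); print('bowl',cv2.minEnclosingCircle(w[:,:2].astype(np.float32)),w[:,:2].mean(0), np.nanpercentile(z[m],[5,50,99]))
# upper tier
m=(u>180)&(u<285)&(v>140)&(v<260)&(z>.14)&(z<.18); p=P[m]; print('n',m.sum(),np.unique(np.round(p[:,2],2),return_counts=True))
c=np.median(p[:,:2],0)
A=np.c_[2*p[:,:2],np.ones(len(p))]
print('med',c,cv2.minEnclosingCircle(p[np.linalg.norm(p[:,:2]-c,axis=1)<.1][:,:2].astype(np.float32)))
f=p[p[:,0]<c[0]-.095]; print('arm pts',len(f),f[:,:2].mean(0)); k=np.argmin(f[:,0]); print('tip',f[k])
for a,b in (('ball',(245,249)),('post',(228,187)),('jar',(222,168))): print(a,P[b[1],b[0]],onz(d,[b],.163))
E
```

```text
bowl ((0.5484728813171387, -0.27475062012672424), 0.06184585392475128) [ 0.54871068 -0.27482928] [0.02598564 0.04354833 0.06102946]
n 3488 (array([0.15, 0.16, 0.17, 0.18]), array([2322,  836,  306,   24]))
med [0.58686388 0.02948115] ((0.5842569470405579, 0.03378624469041824), 0.09885010123252869)
arm pts 140 [ 0.46401185 -0.00196103]
tip [ 0.44091656 -0.00380193  0.15882449]
ball [ 0.45107433 -0.00604679  0.1737204 ] [[ 0.45060367 -0.00608655  0.163     ]]
post [0.59603486 0.03574337 0.1915246 ] [[0.59977763 0.03708311 0.163     ]]
jar [0.64817684 0.05314207 0.15562148] [[0.64680139 0.05266059 0.163     ]]
```

View pics/crop1.png

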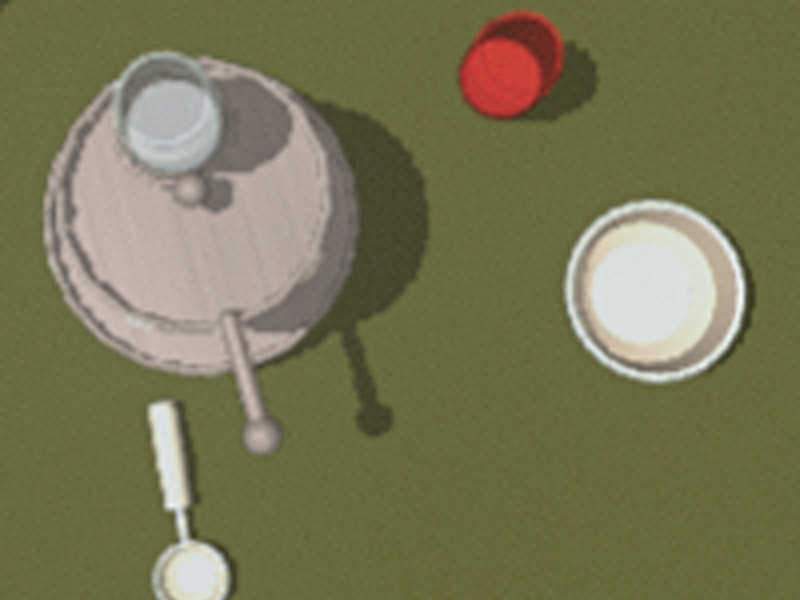

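The crop confirms the clear jar on the upper tier at (168,115), opposite the arm ball at (261,436), with the post ball at (191,189). The tiers need to turn about 115° clockwise. I'll push from the bowl side of the arm with the fingers shut.

```bash
cat >> h.py <<'E'
post=np.array([.597,.0362]); R_=.116; BOWL=np.array([.5485,-.2748])
def rows(ws,z):
    o=telemetry.get_obs(); M=cv2.Rodrigues(np.array(o['tool_rot']))[0]
    for lab,w in ws: print(lab,np.round(M.T@(np.r_[w,z]-o['tool_pos'])/.3,3), np.round(w,3))
def tcp(deg,gap=0.):  # arm direction deg, pusher on anticlockwise side
    o=telemetry.get_obs(); M=cv2.Rodrigues(np.array(o['tool_rot']))[0]
    a=np.radians(deg); r=np.array([np.cos(a),np.sin(a)]); n=np.array([np.sin(a),-np.cos(a)]) # push dir, clockwise
    s=.006+.011*abs(M[:2,0]@n)+.0145*abs(M[:2,1]@n)
    return post+R_*r-n*(s+gap)
E
python3 - <<'E'
from h import *
rows([('start',tcp(196.1,.03))],.2302)
rows([('startlow',tcp(196.1,.03))],.135)
E
```

```text
start [ 1.418 -1.193  0.003] [ 0.5   -0.046]
startlow [ 1.418 -1.192  0.32 ] [ 0.5   -0.046]
```

```bash
python3 -m pendant '[0,0,0,0.1,-0.08,0,0, 0,0,0,0.2,-0.16,0,0, 0,0,0,0.3,-0.25,0,0, 0,0,0,0.4,-0.33,0,0, 0,0,0,0.5,-0.42,0,0, 0,0,0,0.6,-0.5,0,0, 0,0,0,0.7,-0.59,0,0, 0,0,0,0.8,-0.67,0,0, 0,0,0,0.9,-0.76,0,0, 0,0,0,0.9,-0.76,0,0]' && python3 -m pendant '[0,0,0,0.1,-0.08,0,0, 0,0,0,0.2,-0.16,0,0, 0,0,0,0.3,-0.25,0,0, 0,0,0,0.4,-0.33,0,0, 0,0,0,0.5,-0.43,0,0, 0,0,0,0.52,-0.43,0.1,0, 0,0,0,0.52,-0.43,0.2,0, 0,0,0,0.52,-0.43,0.27,0, 0,0,0,0.52,-0.43,0.32,0, 0,0,0,0.52,-0.43,0.32,0]'
python3 - <<'E'
from h import *
d=grab('top'); save('t2',cv2.resize(d['image'][140:300,180:380],None,fx=4,fy=4)[:600])
print(telemetry.get_obs()['tool_pos'],telemetry.get_obs()['contact_force'])
rows([(g,tcp(g)) for g in np.r_[196.1,np.arange(192,82,-5)]],.135)
E
```

```text
t: 1.4
tool_pos: [0.4205, -0.2306, 0.231]
tool_rot: [-3.054, -0.734, 0.0]
contact_force: [0.0, -0.5, 0.4]
opening: 0.0002
grip_force: 0.0
t: 2.65
tool_pos: [0.5002, -0.0475, 0.134]
tool_rot: [-3.055, -0.727, 0.004]
contact_force: [-0.7, 0.3, -0.0]
opening: 0.0
grip_force: 0.0
[ 0.50105713 -0.04753215  0.13526824] [ 0.74621963 -0.10671681  0.16984171]
196.1 [ 0.018 -0.104  0.001] [ 0.492 -0.017]
192.0 [ 0.018 -0.13   0.001] [ 0.488 -0.01 ]
187.0 [ 0.021 -0.163  0.001] [ 0.485 -0.001]
182.0 [ 0.027 -0.195  0.001] [0.482 0.008]
177.0 [ 0.036 -0.228  0.001] [0.48  0.018]
172.0 [ 0.048 -0.259  0.001] [0.479 0.028]
167.0 [ 0.062 -0.291  0.001] [0.479 0.039]
162.0 [ 0.08  -0.321  0.001] [0.479 0.049]
157.0 [ 0.101 -0.349  0.001] [0.481 0.06 ]
152.0 [ 0.125 -0.376  0.001] [0.484 0.07 ]
147.0 [ 0.151 -0.401  0.001] [0.487 0.08 ]
142.0 [ 0.18  -0.423  0.001] [0.492 0.09 ]
137.0 [ 0.211 -0.443  0.001] [0.498 0.1  ]
132.0 [ 0.244 -0.46   0.001] [0.504 0.109]
127.0 [ 0.279 -0.474  0.001] [0.512 0.117]
122.0 [ 0.315 -0.485  0.001] [0.52  0.125]
117.0 [ 0.353 -0.492  0.001] [0.529 0.132]
112.0 [ 0.383 -0.496  0.001] [0.537 0.137]
107.0 [ 0.413 -0.497  0.001] [0.545 0.141]
102.0 [ 0.444 -0.496  0.001] [0.553 0.145]
97.0 [ 0.475 -0.493  0.001] [0.562 0.149]
92.0 [ 0.506 -0.487  0.001] [0.571 0.151]
87.0 [ 0.537 -0.478  0.001] [0.58  0.153]
```

View pics/t2.png

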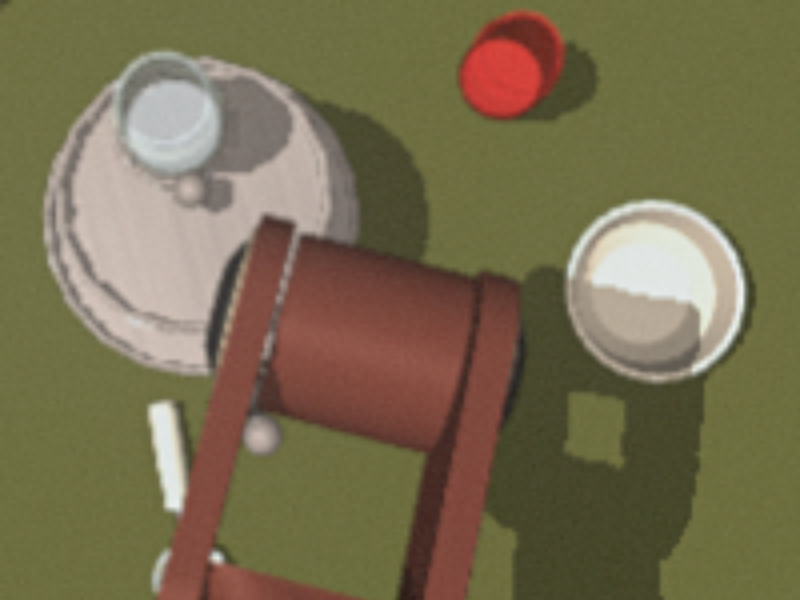

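The hand is down beside the arm on the bowl side. The ball is still at (261,436) and nothing has been disturbed. Now I'll push along the arc.

```bash
python3 -m pendant '[0,0,0,0.01,-0.04,0,0, 0,0,0,0.018,-0.08,0,0, 0,0,0,0.018,-0.104,0,0, 0,0,0,0.018,-0.13,0,0, 0,0,0,0.021,-0.163,0,0, 0,0,0,0.027,-0.195,0,0, 0,0,0,0.036,-0.228,0,0, 0,0,0,0.048,-0.259,0,0, 0,0,0,0.062,-0.291,0,0, 0,0,0,0.08,-0.321,0,0, 0,0,0,0.09,-0.335,0,0, 0,0,0,0.09,-0.335,0,0]'
python3 - <<'E'
from h import *
d=grab('top'); save('t3',cv2.resize(d['image'][140:300,180:380],None,fx=4,fy=4)[:600])
rows([(g,tcp(g)) for g in np.r_[np.arange(159,82,-5)]],.135)
E
```

```text
t: 4.2
tool_pos: [0.4797, 0.0553, 0.1352]
tool_rot: [-3.055, -0.729, 0.001]
contact_force: [-0.0, -0.3, -0.2]
opening: 0.0002
grip_force: 0.0
159 [ 0.002 -0.     0.   ] [0.48  0.055]
154 [ 0.024 -0.028  0.   ] [0.482 0.066]
149 [ 0.05  -0.054  0.   ] [0.486 0.076]
144 [ 0.077 -0.077  0.   ] [0.49  0.086]
139 [ 0.108 -0.098  0.   ] [0.495 0.096]
134 [ 0.14  -0.116  0.   ] [0.501 0.105]
129 [ 0.174 -0.131  0.   ] [0.509 0.114]
124 [ 0.21  -0.143  0.   ] [0.517 0.122]
119 [ 0.247 -0.152  0.   ] [0.525 0.129]
114 [ 0.281 -0.156  0.   ] [0.534 0.135]
109 [ 0.311 -0.159  0.   ] [0.541 0.14 ]
104 [ 0.342 -0.159  0.   ] [0.55  0.144]
99 [ 0.373 -0.157  0.   ] [0.558 0.148]
94 [ 0.404 -0.152  0.   ] [0.567 0.15 ]
89 [ 0.435 -0.144  0.   ] [0.577 0.153]
84 [ 0.465 -0.134  0.   ] [0.586 0.154]
```

View pics/t3.png

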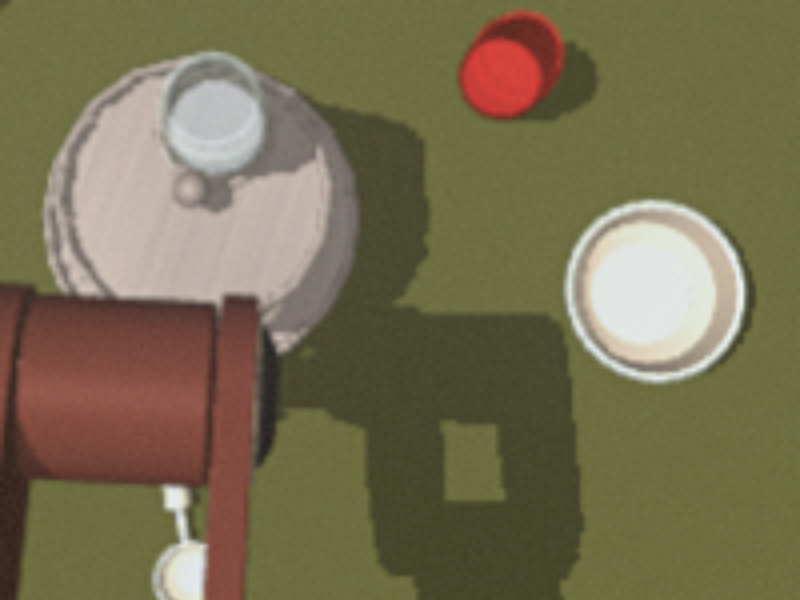

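The jar has come round to (213,113) as planned, still upright in its ring. I'll continue.

```bash
python3 -m pendant '[0,0,0,0.024,-0.028,0,0, 0,0,0,0.05,-0.054,0,0, 0,0,0,0.077,-0.077,0,0, 0,0,0,0.108,-0.098,0,0, 0,0,0,0.14,-0.116,0,0, 0,0,0,0.174,-0.131,0,0, 0,0,0,0.21,-0.143,0,0, 0,0,0,0.247,-0.152,0,0, 0,0,0,0.281,-0.156,0,0, 0,0,0,0.311,-0.159,0,0, 0,0,0,0.33,-0.159,0,0, 0,0,0,0.33,-0.159,0,0]'
python3 - <<'E'
from h import *
d=grab('top'); save('t4',cv2.resize(d['image'][140:300,180:380],None,fx=4,fy=4)[:600])
s=grab('scene'); u,v=proj(s,[[*post,.17]])[0]; print(u,v); save('s4',cv2.resize(s['image'][100:250,170:400],None,fx=3.4,fy=3.4))
rows([(g,tcp(g)) for g in np.r_[np.arange(104,72,-4)]],.135)
E
```

```text
t: 5.75
tool_pos: [0.5472, 0.1423, 0.1354]
tool_rot: [-3.056, -0.728, -0.001]
contact_force: [-0.2, -0.3, -0.4]
opening: 0.0002
grip_force: 0.0
270.6206202472845 166.76811004019797
104 [ 0.011 -0.001  0.001] [0.55  0.144]
100 [0.036 0.    0.001] [0.556 0.147]
96 [0.061 0.004 0.001] [0.564 0.149]
92 [0.086 0.009 0.001] [0.571 0.151]
88 [0.11  0.015 0.001] [0.578 0.153]
84 [0.135 0.024 0.001] [0.586 0.154]
80 [0.159 0.034 0.001] [0.594 0.155]
76 [0.183 0.046 0.001] [0.602 0.155]
```

View pics/t4.png

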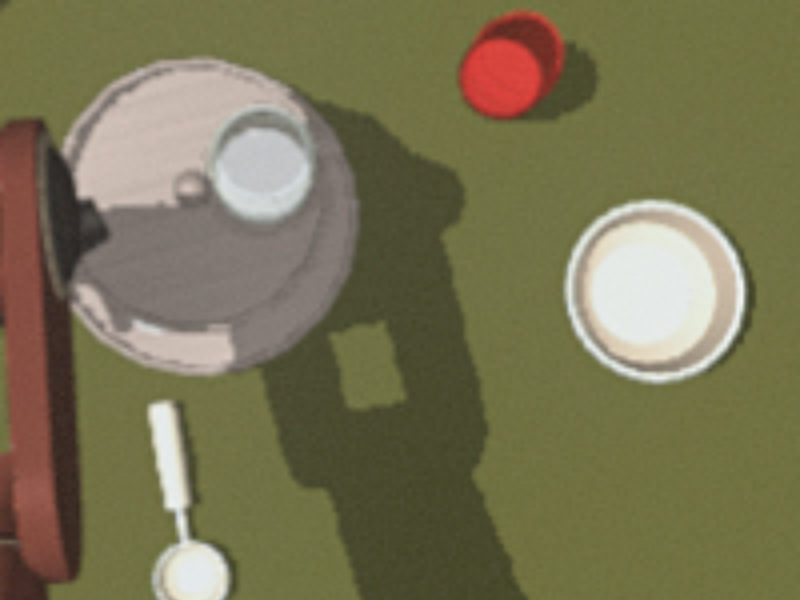

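View pics/s4.png

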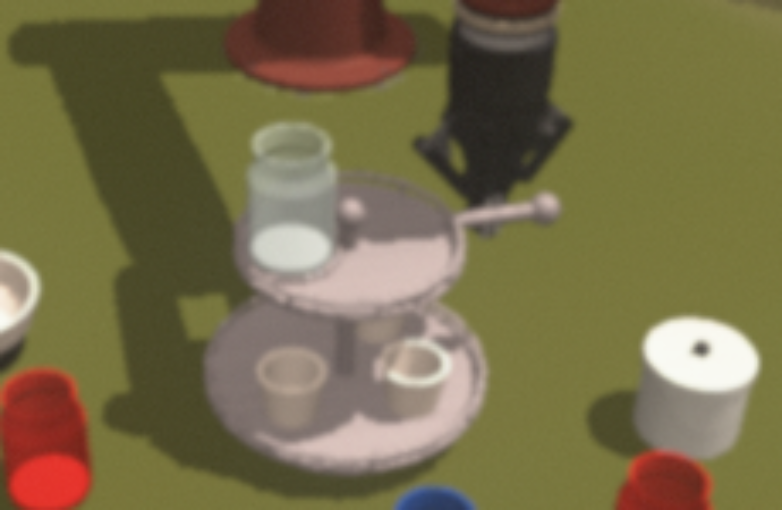

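The arm is in plain view in the scene camera, with its ball at crop (546,208) and the post ball at (351,209). The fingers sit behind the bar, and the jar stands upright in its ring. I'll measure the angle from this view.

```bash
cat >> h.py <<'E'
def measure():
    s=grab('scene'); im=s['image']; c=np.array([0,0])
    P=cloud(s); 
    r=np.linalg.norm(P[...,:2]-post,axis=2); br=im.min(2)
    a=np.degrees(np.arctan2(P[...,1]-post[1],P[...,0]-post[0]))
    m=(r>.09)&(r<.17)&(abs(P[...,2]-.166)<.018)&(br>110)&(a>50)&(a<130)
    n,l,st,_=cv2.connectedComponentsWithStats(m.astype(np.uint8)); k=1+np.argmax(st[1:,4]); m=l==k
    m2=m&(r>.144); vv,uu=np.where(m2)
    print('arm px',m.sum(),'ball px',uu.mean(),vv.mean(),len(uu),'depth ang',np.median(a[m]))
    return s,(uu.mean(),vv.mean())
E
python3 - <<'E'
from h import *
s,_=measure()
def ang(uv,z=.163):
    w=onz(s,[uv],z)[0][:2]; e=w-post; print(w,np.linalg.norm(e),np.degrees(np.arctan2(e[1],e[0])))
ang((330.5,161)); ang(_)
print('post ball',onz(s,[(273.1,161.3)],.182))
# bowl from scene
P=cloud(s);z=P[...,2];v,u=np.mgrid[:384,:512]
m=(u>125)&(u<192)&(v>165)&(v<215)&(z>.03)&(s['image'].min(2)>100)
c=max(cv2.findContours(m.astype(np.uint8),0,1)[0],key=cv2.contourArea)
(x,y),_,_=cv2.fitEllipse(c); rim=P[m&(z>.05)]; print('bowl',onz(s,[(x,y)],.05),cv2.minEnclosingCircle(rim[:,:2].astype(np.float32)))
e=BOWL-post; print('target',np.degrees(np.arctan2(-e[1],-e[0])))
E
```

```text
arm px 120 ball px 329.5609756097561 159.90243902439025 41 depth ang 103.99382968980905
[0.55322228 0.18910946] 0.15905279686863932 105.97632895568535
[0.54831186 0.18714249] 0.15860066440732307 107.87766963402628
post ball [[0.59014544 0.04192586 0.182     ]]
bowl [[ 0.55002413 -0.27219226  0.05      ]] ((0.547454297542572, -0.27232709527015686), 0.06357822567224503)
target 81.13620164045308
```

```bash
python3 -m pendant '[0,0,0,0.018,0,0,0, 0,0,0,0.036,0,0,0, 0,0,0,0.055,0.003,0,0, 0,0,0,0.073,0.006,0,0, 0,0,0,0.09,0.01,0,0, 0,0,0,0.105,0.014,0,0, 0,0,0,0.115,0.017,0,0, 0,0,0,0.125,0.02,0,0, 0,0,0,0.13,0.022,0,0, 0,0,0,0.13,0.022,0,0]'
python3 - <<'E'
from h import *
import h
s,_=measure()
print(onz(s,[_],.163))
d=grab('top'); im=d['image']
a=cv2.resize(im[150:260,185:305],None,fx=5,fy=5,interpolation=cv2.INTER_CUBIC)[:300,:]
t=cv2.resize(s['image'][130:190,235:355],None,fx=5,fy=5,interpolation=cv2.INTER_CUBIC)
save('both5',np.vstack([a,t]))
E
```

```text
t: 7.15
tool_pos: [0.5847, 0.1538, 0.1353]
tool_rot: [-3.056, -0.728, -0.001]
contact_force: [-0.4, 0.4, -0.0]
opening: 0.0001
grip_force: 0.2
arm px 108 ball px 333.70454545454544 171.72727272727272 44 depth ang 84.91831898126395
[[0.60023865 0.19283997 0.163     ]]
```

View pics/both5.png

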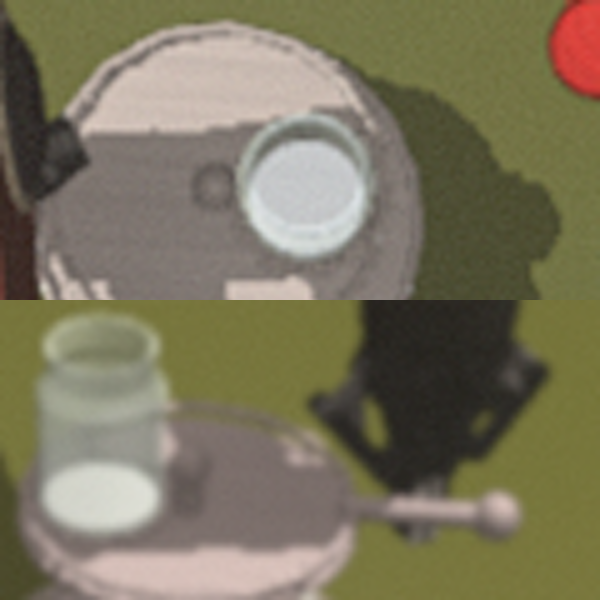

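The tiers now read about 84°. The top half shows the jar at (305,185), right of the post (213,186). The bottom half shows the arm clear of everything except the fingers, with its ball at (498,514). I'll back off for a clean measurement.

```bash
python3 -m pendant '[0,0,0,-0.05,-0.02,0,0, 0,0,0,-0.15,-0.07,0,0, 0,0,0,-0.25,-0.12,0,0, 0,0,0,-0.35,-0.17,0,0, 0,0,0,-0.45,-0.22,0,0, 0,0,0,-0.55,-0.27,0,0, 0,0,0,-0.55,-0.27,0,0]'
python3 - <<'E'
from h import *
d=grab('top'); s=grab('scene')
a=cv2.resize(d['image'][150:255,145:305],None,fx=5,fy=5,interpolation=cv2.INTER_CUBIC)
save('t6',a)
E
```

```text
t: 8.12
tool_pos: [0.3994, 0.1518, 0.1351]
tool_rot: [-3.056, -0.73, -0.002]
contact_force: [0.1, 0.4, 0.3]
opening: -0.0001
grip_force: 0.0
```

View pics/t6.png

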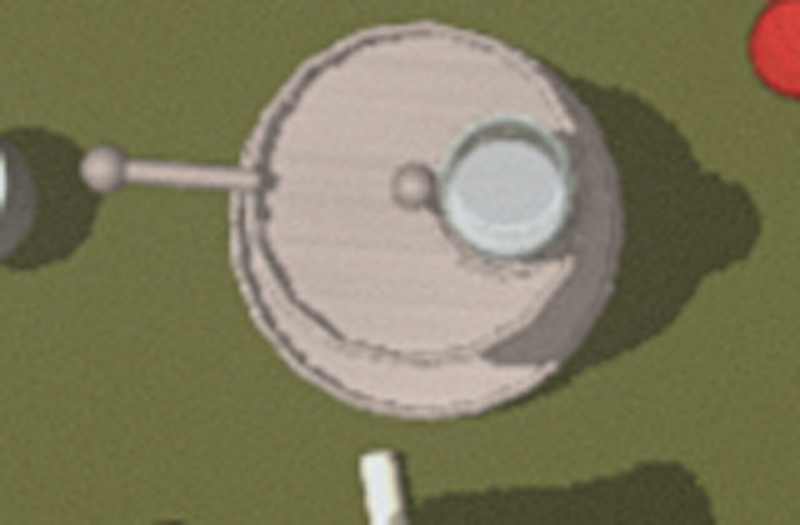

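The view is clear: the end ball is at (104,168), the post ball at (413,185) and the jar at (505,187), with the tin untouched at the left edge. I'll compute the alignment from the post, the end ball and the bowl.

```bash
python3 - <<'E'
from h import *
d=grab('top'); P=cloud(d); im=d['image']; g=cv2.cvtColor(im,cv2.COLOR_RGB2HSV)
px=lambda x,y:((x+.5)/5-.5+145,(y+.5)/5-.5+150)
e=onz(d,[px(104,168.5)],.163)[0]; p=onz(d,[px(413,185.5)],.182)[0]
# ball_end by segmentation
r=np.linalg.norm(P[...,:2]-e[:2],axis=2); m=(r<.02)&(P[...,2]>.12); v,u=np.where(m); print('end seg',onz(d,[((u.min()+u.max())/2,(v.min()+v.max())/2)],.163),onz(d,[(u.mean(),v.mean())],.163))
r=np.linalg.norm(P[...,:2]-p[:2],axis=2); m=(r<.014)&(P[...,2]>.168); v,u=np.where(m); print('post seg',m.sum(),onz(d,[(u.mean(),v.mean())],.182), P[m][:,2].max())
# lower tier silhouette (low saturation vs green) circle fit at rim height
m=((g[...,1]<80)&(P[...,2]>.02)&(np.linalg.norm(P[...,:2]-p[:2],axis=2)<.128)).astype(np.uint8)
c=max(cv2.findContours(m,0,1)[0],key=cv2.contourArea).reshape(-1,2)
w=onz(d,c,.043); w=w[(w[:,0]<p[0]-.03)]; k=np.linalg.norm(w[:,:2]-p[:2],axis=1); w=w[abs(k-.111)<.01]
from scipy.optimize import least_squares as ls
f=ls(lambda x:np.hypot(w[:,0]-x[0],w[:,1]-x[1])-.111,p[:2],loss='soft_l1',f_scale=.001); print('foot fit',f.x,len(w))
A=lambda q:np.degrees(np.arctan2(q[1],q[0]))
for nm,pp in(('ball',p[:2]),('fit',f.x)): print(nm,pp,'len',np.linalg.norm(e[:2]-pp),'arm',A(e[:2]-pp),'target',A(pp-BOWL))
# bowl by rim circle fit
m=((g[...,1]<90)&(g[...,2]>120)&(np.linalg.norm(P[...,:2]-BOWL,axis=2)<.08)).astype(np.uint8)
c=max(cv2.findContours(m,0,1)[0],key=cv2.contourArea); (x,y),ax,_=cv2.fitEllipse(c); print('bowl ell',onz(d,[(x,y)],.058),ax)
E
```

```text
end seg [[0.60799076 0.18518951 0.163     ]] [[0.60791753 0.18640958 0.163     ]]
post seg 66 [[0.59847298 0.03776827 0.182     ]] 0.2264208368437387
foot fit [0.60174721 0.03808704] 90
ball [0.59798664 0.03811471] len 0.15245729746351394 arm 86.53827748804748 target 81.01325136931538
fit [0.60174721 0.03808704] len 0.1523041520500121 arm 87.95116795838855 target 80.34191552801526
bowl ell [[ 0.54706393 -0.27403081  0.058     ]] (43.73783493041992, 45.93448257446289)
```

Arm reads 86.5° and the target is 81.0°, so about 5.5° more is needed.

```bash
python3 - <<'E'
from h import *
rows([(g,tcp(g,gp)) for g,gp in ((84.7,.02),(84.7,0),(82,0),(79.2,0))],.135)
E
```

```text
84.7 [0.492 0.233 0.004] [0.565 0.156]
84.7 [0.548 0.269 0.004] [0.585 0.154]
82 [0.565 0.275 0.004] [0.59  0.154]
79.2 [0.581 0.283 0.004] [0.596 0.155]
```

```bash
python3 -m pendant '[0,0,0,0.15,0.07,0,0, 0,0,0,0.3,0.14,0,0, 0,0,0,0.4,0.19,0,0, 0,0,0,0.49,0.235,0,0, 0,0,0,0.52,0.25,0,0, 0,0,0,0.54,0.262,0,0, 0,0,0,0.553,0.27,0,0, 0,0,0,0.563,0.275,0,0, 0,0,0,0.573,0.279,0,0, 0,0,0,0.581,0.283,0,0, 0,0,0,0.581,0.283,0,0]' && python3 -m pendant '[0,0,0,-0.05,-0.02,0,0, 0,0,0,-0.15,-0.07,0,0, 0,0,0,-0.25,-0.12,0,0, 0,0,0,-0.35,-0.17,0,0, 0,0,0,-0.45,-0.22,0,0, 0,0,0,-0.55,-0.27,0,0, 0,0,0,-0.55,-0.27,0,0]'
python3 - <<'E'
from h import *
d=grab('top'); save('t7',cv2.resize(d['image'][150:255,145:305],None,fx=5,fy=5,interpolation=cv2.INTER_CUBIC))
E
```

```text
t: 9.65
tool_pos: [0.5947, 0.1544, 0.1354]
tool_rot: [-3.056, -0.728, -0.0]
contact_force: [-0.3, 0.2, 0.8]
opening: -0.0004
grip_force: 0.2
t: 10.52
tool_pos: [0.4096, 0.1525, 0.1352]
tool_rot: [-3.056, -0.73, -0.002]
contact_force: [0.0, 0.4, 0.5]
opening: 0.0
grip_force: 0.0
```

View pics/t7.png

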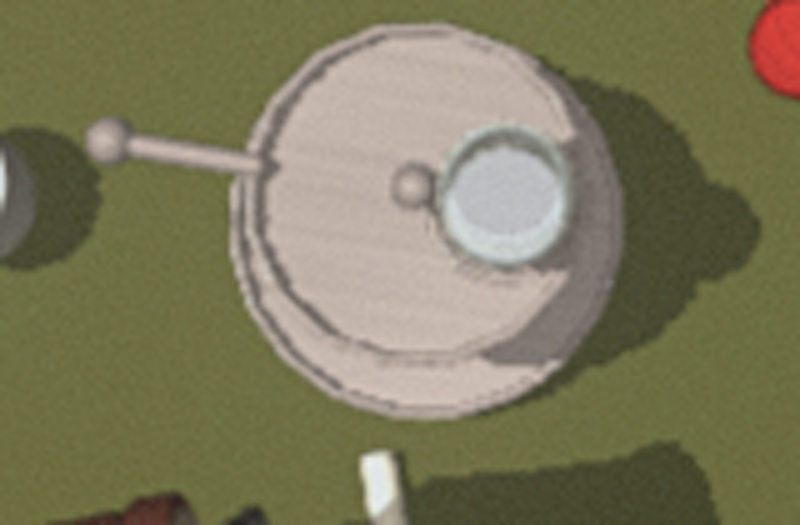

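The end ball is now at (109,140), with the post ball at (413,185) and the jar centred near (507,196). I'll measure it, using the scene camera for the bar as a cross-check.

```bash
python3 - <<'E'
from h import *
d=grab('top'); P=cloud(d)
px=lambda x,y:((x+.5)/5-.5+145,(y+.5)/5-.5+150)
A=lambda q:np.degrees(np.arctan2(q[1],q[0]))
p=onz(d,[px(413,185.5)],.182)[0][:2]
for q in((109,140.5),(109,139),(109,142)):
    e=onz(d,[px(*q)],.163)[0][:2]; print(e,np.linalg.norm(e-p),A(e-p))
for b in (BOWL,(.547,-.274)): print('target',A(p-b))
# arm line direction from bar pixels, by brightness vs green
hs=cv2.cvtColor(d['image'],cv2.COLOR_RGB2HSV); C=cloud(d)
def bar(d,sat):
    hs=cv2.cvtColor(d['image'],cv2.COLOR_RGB2HSV); v,u=np.mgrid[:384,:512]; w=onz(d,np.c_[u.ravel(),v.ravel()],.163)[:,:2]; r=np.linalg.norm(w-p,axis=1); a=np.degrees(np.arctan2(*(w-p).T[::-1]))
    m=(r>.113)&(r<.163)&(abs(a-81)<12)&(hs[...,1].ravel()<sat)&(hs[...,2].ravel()>100); m=m
    vx,vy,x,y=cv2.fitLine(w[m].astype(np.float32),cv2.DIST_HUBER,0,.01,.01).ravel(); n=np.array([-vy,vx])*np.sign(vy)
    print('bar n',m.sum(),'angle to centroid',A(w[m].mean(0)-p),'line dir',A(np.array([vx,vy])*np.sign(vy)),'offset mm',1e3*(np.array([x,y])-p)@n)
bar(d,80); bar(grab('scene'),80)
E
```

```text
[0.62107816 0.18840675] 0.15205563199220268 81.26513490888554
[0.62182224 0.18843676] 0.1522000507585623 80.98998619785942
[0.62033424 0.18837675] 0.15191476589522554 81.54073756231037
target 81.01325136931538
target 80.72218897268948
bar n 141 angle to centroid 81.28426265626388 line dir 80.79265 offset mm 1.20706358128189
bar n 140 angle to centroid 82.95218487380112 line dir 83.3257 offset mm -0.7921433182754942
```

The arm reads 81.3° against a target of 80.7–81.0°. The hand is about 0.2 m clear, so I'm handing in.

```bash
python3 -m pendant '[0,0,0,0,0,-0.1,0, 0,0,0,0,0,-0.25,0, 0,0,0,0,0,-0.3,0, 0,0,0,0,0,-0.3,0]' && python3 -c "from station import ctrl; print(ctrl.finish_job())"
```

```text
t: 11.18
tool_pos: [0.4119, 0.1524, 0.2264]
tool_rot: [3.056, 0.728, 0.004]
contact_force: [-0.5, 0.4, -1.0]
opening: 0.0001
grip_force: 0.0
the job is handed in; nothing more can be done
None
```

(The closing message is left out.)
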